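Shut and latch the cufflink box

ROBOT

A 6-joint arm with a two-finger parallel gripper is mounted at the origin on the work surface. World frame = base frame: x ahead of the robot, y to its left, z up, the work surface at z = 0. Lengths are in m, angles in degrees, forces in N, time in s.
With the tool pointing down it reaches from about 0.4 to 0.825 m from the base axis. Payload 7 kg.
Tool frame: the origin (TCP) lies at the very end of the fingers, on their centre line; the grasp point (between the pads) lies 19 mm behind it; x points along the fingers, y is the direction in which the jaws open and shut, and the axes are right-handed (so a half turn about x gives the same grasp; the last joint's range is limited). The gripper opens to 88 mm and grips with 3 to 60 N. Pads are 19 mm wide; open, the fingers measure 130 mm over their backs; the gripper's body (78 mm by 193 mm) begins 47 mm behind the grasp point.
Start: joints at [91.794, 20.546, 0.682, 0, -70.136, -16.507], TCP at [0.171, 0.653, 0.227] pointing down, gripper open.
Joint ranges: [-176.03, 176.03], [-82.01, 121.73], [-58.28, 71.71], [-173.87, 95.51], [-174.79, -0.11], [-173.66, 173.66]. Speed limits (degrees/s): [136.94, 136.94, 172.46, 180, 180, 180].

INTERFACE

Orientations are given as [roll, pitch, yaw] about the fixed x, y, z axes, in that order (R = Rz(yaw) Ry(pitch) Rx(roll)).
In Python, from plant import * gives the robot as it stands. The module is installed in compiled form; this text tells all that it offers.
- The arm moves only by the shell command python3 -m creep 'ROWS' [FORCE]. ROWS is a JSON object of lists of equal length, an entry for each row: "jaw": the closure, from -1 (fully open) to 1 (shut); "translation": the shift along the tool's x, y, z in m, a list of three; "roll": the turn about the tool's x in rad. A call has exactly 10 rows; each row shifts and turns the commanded pose from where the row before left it, along the tool's axes as they then stand; what a row does not reach is not made up. A row lasts 1/10 s, in which the tool goes at most 50 mm and 8.59 degrees, less where a joint would pass 70% of its speed; a pose out of reach is approached as far as the arm can. A call with a gripper value outside its range is refused whole. The fingers move at their own pace and stop on an object; FORCE is the grip in N (left out, the last holds). Time passes only in rows, so rows that do not move let the fingers close, or fill a call up. It gives the time, the measured TCP pose, the force and the opening at its end, in the units of the state.
- get_state(): the state, without advancing time (a new reading comes with each control period).
- capture(name): name is "scene" or "top"; returns a dict with "image" (400x640x3 uint8, red, green, blue), "fovy" (degrees; the focal length in pixels is half the picture's height over the tangent of half this angle, whatever the lens; pixels are square), "cx", "cy" (the principal point, pixels), "D" ([k1, k2, p1, p2, k3] as OpenCV has them; the pictures are not rectified), "pose" (4x4, takes a point from camera to world coordinates). Camera axes: x right, y up, looking along -z (the intrinsics and any distortion apply to the point x, -y, -z); pixel columns grow to the right and rows downward; lengths in m; the calibration is good to about 2 mm. A picture is of the moment at which its call begins. There is no depth.
- close_job(): hands the job in, once; it reports no verdict.
The state is a dict: "time_s": time; "joints": joint angles; "qd": joint speeds; "joint_torque": joint torques, N m; "tcp_pos": TCP position; "eef_rot": TCP orientation; "contact_force": force on the tool from outside, world axes, zero at the start; "moment": the same for the moment, N m; "gripper_width": finger opening in m.
Only numpy, scipy, OpenCV 4.12 (cv2) and the standard library are available. Lean on these libraries where they do the work, as an engineer would, in place of code of your own. Each camera call takes 0.05 s, during which the arm holds its last target.

TASK

Shut and latch the cufflink box using only the fingers: press its open lid down until it is fully closed, then push the arm of the brass swivel latch round with a fingertip until it points straight across the lid, square to the lid's front edge. Leave the box standing where it is, and do not disturb, pick up or carry anything.

Things in the scene. Friction and masses are not known exactly. Their poses are not given: they have to be found in the camera images.
- cufflink_box: Dark wooden cufflink box, loose, about 0.9 kg, 140 (its x) x 180 (its y) x 60 mm high when shut. Origin: centre of its underside, on the 120 mm high white shelf; z up, x away from the robot, yaw within 0.4 rad. Its front 40 mm (box x -70 to -30) is a solid rail, top at z 60 mm, carrying the latch; the lid covers the rest (x -30 to +70). Slides only under pushes above about 3 N.
- lid_hinge (a point): Middle of the lid's hinge axis, which runs along box y at box x +70, z 56 mm (mid-thickness of the shut lid).
- lid (a joint): Angle of the wooden lid (100 mm from hinge to free edge, 180 mm wide, 8 mm thick) about its hinge at the far side of the box: 0 = fully shut, its top flush with the rail at z 60 mm above the box's underside; grows as the free front edge rises. Starts 0.45 to 0.85 rad open. A stiff hinge: the lid stays where it is left, and about 1 to 2 N near the free edge moves it.
- lid_edge (a point): Middle of the lid's free front edge, on the outer (upper) face.
- latch (a joint): Angle of the swivel latch about its upright pivot: 0 = arm points along box +x, straight across the lid (latched); positive anticlockwise seen from above; +1.57 = arm along box +y on the rail, clear of the lid (open). Starts at 1.4 to 1.9 rad. It turns from -1.8 to +2.1 rad with no stop at 0, and stays where it is left; about 1 N at the tip turns it.
- latch_pivot (a point): Pivot of the latch, at the height of the arm's top: box x -50, y 0, z 77 mm. Its axes are those of the box.
- latch_tip (a point): Top of the free end of the latch's arm. The arm is a brass bar 58 mm long from the pivot, 9 mm wide and 14 mm tall, its underside 63 mm and its top 77 mm above the box's underside, so 3 mm clear of the rail and of the shut lid; round the pivot is a boss of 9 mm radius.
- atomiser: Bystander: amber glass perfume atomiser with white pump cap, 50 mm across, 85 mm high, upright on the shelf to the left of the box; origin under its centre.
- ring_dish: Bystander: jade-green ceramic ring dish, 84 mm across, 24 mm high, to the right of the box; origin under its centre.
- mirror: Bystander: small round steel mirror on a foot, 80 mm across, 116 mm high, to the right of the box; origin under its foot.
- shoe_horn: Bystander: matte grey plastic shoe horn, 170 mm long, up to 40 mm wide, 10 mm high, lying behind the box; origin under its middle.

How it is judged (in metres and radians):
On the way, in this order (a step that is already met when the one before it is completed fails the run):
1. the lid is pressed fully shut while the latch is still off it (value of joint lid below 0.04 rad and value of joint latch above 0.9 rad), for 0.1 s.
2. the latch's arm points straight across the shut lid (value of joint latch between -0.2 and 0.2 rad and value of joint lid below 0.04 rad), for 0.1 s.
At the end, for the whole second after the job is handed in: The lid is within 0.04 rad of shut, the latch is at rest within 0.2 rad of straight across the lid, the box stands level on the shelf within 40 mm of where it began, and the other things are within 20 mm of where they began (all of step 2 and velocity of joint latch between -0.1 and 0.1 rad/s and height (world z) of cufflink_box below 0.125 m and angle between cufflink_box's own z axis and vertical below 0.05 rad and distance of cufflink_box from where it was at the start of the episode below 0.04 m and distance of each of atomiser, ring_dish, mirror, shoe_horn from where it was at the start of the episode below 0.02 m); the robot touches nothing.
It fails at once if the latch is swung over the lid while the lid is still open (value of joint lid above 0.12 rad and value of joint latch below 0.9 rad).
It fails at once if the cufflink box is shoved more than 40 mm, tipped by more than 0.15 rad or lifted by 10 mm (distance of cufflink_box from where it was at the start of the episode above 0.04 m or angle between cufflink_box's own z axis and vertical above 0.15 rad or height (world z) of cufflink_box above 0.13 m).
It fails at once if the arm or the gripper's body, not the fingers, pushes on the cufflink box, lid or latch (contact force between the arm and cufflink_box above 2 N).
It fails at once if the perfume atomiser, ring dish, mirror or shoe horn is moved more than 20 mm or tipped by more than 0.3 rad (distance of any of atomiser, ring_dish, mirror, shoe_horn from where it was at the start of the episode above 0.02 m or angle between any of atomiser, ring_dish, mirror, shoe_horn's own z axis and vertical above 0.3 rad).
It also fails if it takes over 43 s, if anything falls off the work surface, if the arm or the gripper's body presses on something with over 40 N, if the wrist force passes 120 N, or if a joint passes its speed limit or range.

## Working session

There is one attempt and no reset: what is moved stays moved. The work goes in short steps, Python scripts to look and compute and a shell command to move; the robot and the scene stay as the last step left them, time stands still between calls to the robot, and variables do not carry over. Pictures are saved under pics/ and viewed, and the job is handed in when it is done.

```bash
mkdir -p pics; python3 - <<'E'
from plant import *
import cv2,numpy as np
print(get_state())
for n in("scene","top"):
    c=capture(n); cv2.imwrite(f"pics/{n}0.png",c["image"][:,:,::-1])
    print(n,c["fovy"],c["cx"],c["cy"],c["D"],np.round(c["pose"],4).tolist())
E
```

```text
{'time_s': 0.0, 'joints': array([ 9.17928630e+01,  2.05914717e+01,  6.35151633e-01, -2.06708813e-02,
       -7.01353771e+01, -1.65062250e+01]), 'qd': array([-0.04710887,  0.03472237,  0.00287009,  0.04723704,  0.01501984,
        0.00232265]), 'joint_torque': array([-5.14579770e-04, -5.82719886e+01,  2.93049413e+01,  6.99698031e+00,
        6.92967908e-03, -1.53584938e-04]), 'tcp_pos': array([0.17134451, 0.65239783, 0.225631  ]), 'eef_rot': array([  94.54294366,   89.90626583, -100.17745783]), 'contact_force': array([ 0.19341154, -0.23694951, -0.86525441]), 'moment': array([ 0.04136206, -0.02380141, -0.04694236]), 'gripper_width': 0.08800854968253345}
scene 56.454257922301196 324.8942114546475 203.7028983710671 [0.00133847 0.         0.         0.         0.        ] [[-0.7766, -0.5445, 0.317, 0.8368], [0.63, -0.6767, 0.3811, 0.2806], [0.007, 0.4956, 0.8685, 0.7907], [0.0, 0.0, 0.0, 1.0]]
top 57.495684083809884 319.5110227151222 202.0571609097846 [-0.03709345  0.          0.          0.          0.        ] [[0.0255, 0.9892, -0.1441, 0.51], [-0.999, 0.0304, 0.0322, 0.0257], [0.0362, 0.1432, 0.989, 0.8986], [0.0, 0.0, 0.0, 1.0]]
```

View pics/scene0.png

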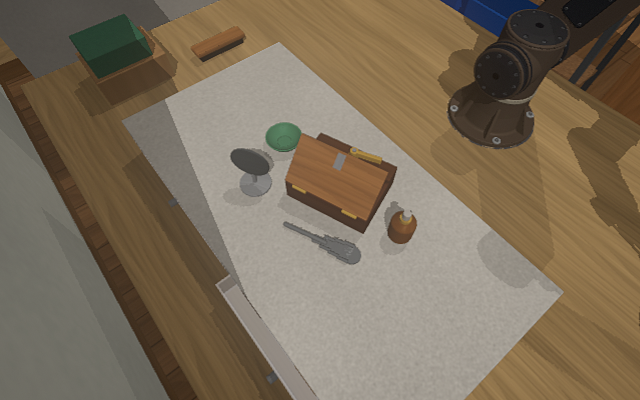

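View pics/top0.png

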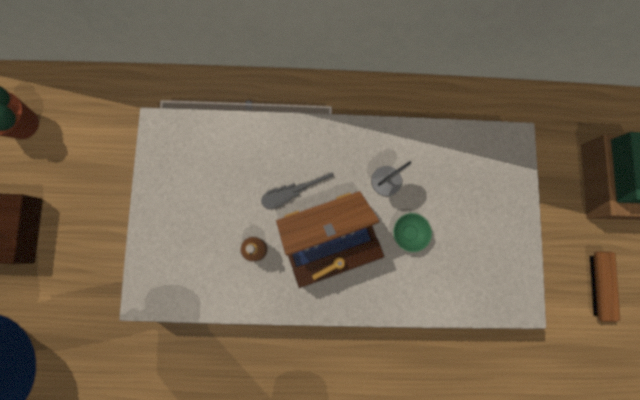

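The top view shows the box at about (330,240) px, with the latch pivot near (340,264) and its tip near (315,275). The atomiser is at (254,249), the dish at (412,233), the mirror at (387,180) and the shoe horn at (297,190). Next I'll enlarge crops.

```bash
python3 - <<'E'
import cv2
a=cv2.imread("pics/top0.png")[150:300,230:450]; cv2.imwrite("pics/top0c.png",cv2.resize(a,None,fx=3.6,fy=3.6,interpolation=cv2.INTER_CUBIC))
a=cv2.imread("pics/scene0.png")[110:280,220:430]; cv2.imwrite("pics/scene0c.png",cv2.resize(a,None,fx=3.5,fy=3.5,interpolation=cv2.INTER_CUBIC))
E
```

```text
(no output)
```

View pics/top0c.png

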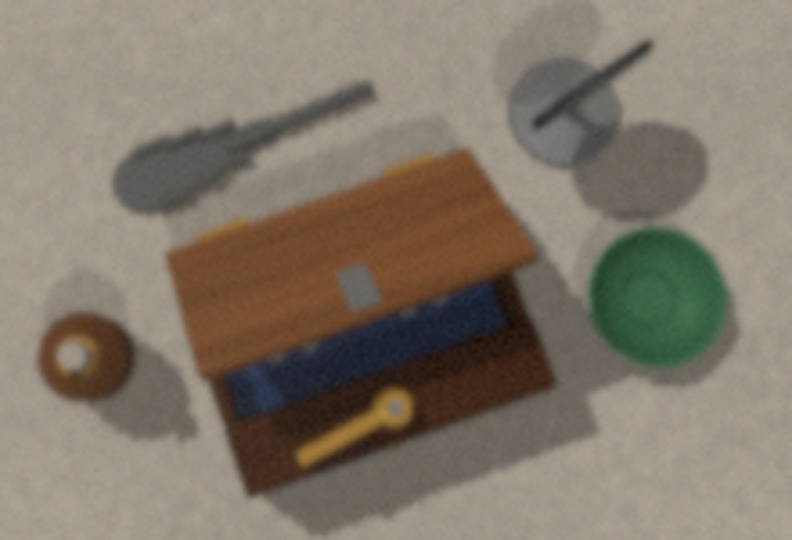

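View pics/scene0c.png

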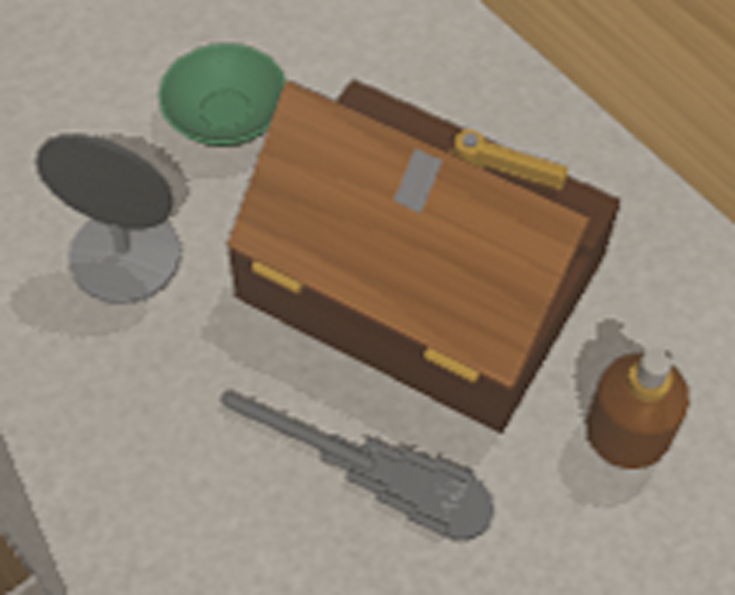

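```bash
cat >h.py <<'E'
import numpy as np,cv2
from scipy.optimize import least_squares
from scipy.spatial.transform import Rotation as R
def proj(c,P):
    M=np.linalg.inv(c["pose"]); p=np.atleast_2d(P)@M[:3,:3].T+M[:3,3]
    f=200/np.tan(np.radians(c["fovy"]/2)); K=np.array([[f,0,c["cx"]],[0,f,c["cy"]],[0,0,1.]])
    return cv2.projectPoints((p*[1,-1,-1]).reshape(-1,1,3),np.zeros(3),np.zeros(3),K,np.array(c["D"]))[0][:,0]
def w(b,p): # box->world
    c,s=np.cos(b[2]),np.sin(b[2]); p=np.atleast_2d(p)
    return np.c_[b[0]+c*p[:,0]-s*p[:,1], b[1]+s*p[:,0]+c*p[:,1], .12+p[:,2]]
def lidp(a,r,y,t=.004): # r from hinge, t offset along outer normal
    return [.07-r*np.cos(a)+t*np.sin(a)*1, y, .056+r*np.sin(a)+t*np.cos(a)]
def latp(a,r=.058): return [-.05+r*np.cos(a), r*np.sin(a), .077]
def model(v):
    a,l=v[3],v[4]
    return {"FL":[-.07,.09,.06],"FR":[-.07,-.09,.06],"EL":lidp(a,.1,.09),"ER":lidp(a,.1,-.09),"HL":lidp(a,0,.09),"HR":lidp(a,0,-.09),"P":[-.05,0,.077],"T":latp(l),"BL":[.07,.09,0],"BR":[.07,-.09,0]}
def fromcrop(u,o,s): return (np.array(u)+.5)/s-.5+np.array(o)
E
cat >fit0.py <<'E'
from h import *
from plant import *
T={"FL":(249,494),"FR":(553,382),"EL":(203,376),"ER":(537,257),"HL":(167,252),"HR":(468,151),"P":(397,408),"T":(303,460)}
S={"FR":(354,80),"FL":(618,201),"ER":(290,82),"EL":(588,216),"HR":(232,243),"HL":(513,387),"P":(469,141),"T":(566,170),"BL":(502,432),"BR":(236,297)}
ct,cs=capture("top"),capture("scene")
def res(v):
    m=model(v);o=[]
    for c,D,of,s in((ct,T,(230,150),3.6),(cs,S,(220,110),3.5)):
        k=list(D); o.append(proj(c,w(v,[m[i] for i in k]))-np.array([fromcrop(D[i],of,s) for i in k]))
    return np.vstack(o)
f=least_squares(lambda v:res(v).ravel(),[.5,0,.2,.6,1.6],loss='soft_l1')
print(np.round(f.x,4)); print(np.round(res(f.x),1).tolist())
m=model(f.x)
for k in m: print(k,np.round(w(f.x,m[k]),4))
def pt(px,c,z):
    return least_squares(lambda q:(proj(c,[q[0],q[1],z])[0]-px),[.5,0]).x
for n,u,z in(("atom_top",(70,356),.205),("dish",(658,297),.14),("mirrorfoot",(565,112),.125)):
    print(n,np.round(pt(fromcrop(u,(230,150),3.6),ct,z),3))
print(np.round(pt((128,320),ct,.12),3),np.round(pt((541,326),ct,.12),3))
E
python3 fit0.py
```

```text
[ 0.5431 -0.0215  0.3675  0.7354  1.7248]
[[0.3, 1.6], [2.4, 1.0], [-0.4, 0.5], [1.3, -0.1], [-0.7, -0.7], [0.7, -2.2], [0.2, -0.1], [-0.5, 0.2], [-0.4, -1.1], [1.7, -0.8], [-0.5, -0.7], [0.9, 0.6], [-2.2, 1.2], [-0.4, 1.2], [0.5, -0.0], [0.6, 0.2], [0.3, 0.8], [-0.2, 0.3]]
FL [[0.4454 0.0374 0.18  ]]
FR [[ 0.5101 -0.1306  0.18  ]]
EL [[0.5093 0.062  0.2461]]
ER [[ 0.574  -0.106   0.2461]]
HL [[0.5785 0.0886 0.179 ]]
HR [[ 0.6432 -0.0794  0.179 ]]
P [[ 0.4964 -0.0395  0.197 ]]
T [[0.4675 0.0108 0.197 ]]
BL [[0.576  0.0877 0.12  ]]
BR [[ 0.6407 -0.0803  0.12  ]]
atom_top [0.519 0.133]
dish [ 0.563 -0.196]
mirrorfoot [ 0.674 -0.145]
[0.367 0.387] [ 0.37  -0.481]
```

```bash
cat >>h.py <<'E'
B=np.array([.5431,-.0215,.3675])
def go(st,box_xy,z,yawdir):
    """tool-frame shift to box point, roll (rad) to bring tool y to box yaw+yawdir (mod pi)"""
    Rm=R.from_euler('xyz',st["eef_rot"],degrees=True).as_matrix()
    t=w(B,[*box_xy,0])[0]; t[2]=z
    d=t-st["tcp_pos"]
    yw=np.arctan2(Rm[1,1],Rm[0,1]); tgt=B[2]+yawdir
    dy=(tgt-yw+np.pi/2)%np.pi-np.pi/2
    roll=dy*np.sign(Rm[2,0])
    print("target",t.round(4),"tool shift now",(Rm.T@d).round(4),"roll",roll.round(4),"len",np.linalg.norm(d).round(3))
    rz=R.from_rotvec([roll,0,0]).as_matrix()
    print("shift if roll first",((Rm@rz).T@d).round(4)); print(Rm.round(3).tolist())
E
python3 - <<'E'
from h import *
from plant import *
s=get_state(); go(s,(.004,0),.29,0); go(s,(.004,0),.29,np.pi/2)
E
```

```text
target [ 0.5468 -0.0201  0.29  ] tool shift now [-0.0634  0.5552 -0.534 ] roll 0.9464 len 0.773
shift if roll first [-0.0634 -0.1087 -0.7627]
[[-0.0, -0.254, -0.967], [-0.001, -0.967, 0.254], [-1.0, 0.001, -0.0]]
target [ 0.5468 -0.0201  0.29  ] tool shift now [-0.0634  0.5552 -0.534 ] roll -0.6244 len 0.773
shift if roll first [-0.0634  0.7627 -0.1087]
[[-0.0, -0.254, -0.967], [-0.001, -0.967, 0.254], [-1.0, 0.001, -0.0]]
```

```bash
python3 -m creep '{"jaw":[1,1,1,1,1,1,1,1,1,1],"translation":[[-0.0063,0,0],[-0.0063,0,0],[-0.0063,0,0],[-0.0063,0,0],[-0.0063,0,0],[-0.0063,0,0],[-0.0063,0,0],[-0.0063,0,0],[-0.0063,0,0],[-0.0063,0,0]],"roll":[0.0946,0.0946,0.0946,0.0946,0.0946,0.0946,0.0946,0.0946,0.0946,0.0946]}' 10; python3 - <<'E'
from h import *
from plant import *
s=get_state(); print(s["joints"]);go(s,(.004,0),.29,0)
E
```

```text
time_s: 1.2
tcp_pos: [0.1714, 0.6527, 0.2896]
eef_rot: [147.3, 90.0, -101.8]
contact_force: [0.5, -0.7, 0.8]
gripper_width: 0.013
[ 9.17952290e+01  1.88747513e+01  6.36294113e+00 -6.82708093e-03
 -7.75157673e+01 -7.09325546e+01]
target [ 0.5468 -0.0201  0.29  ] tool shift now [-2.000e-04 -1.113e-01 -7.624e-01] roll -0.0034 len 0.77
shift if roll first [-2.000e-04 -1.087e-01 -7.627e-01]
[[-0.0, -0.934, -0.356], [-0.0, -0.356, 0.934], [-1.0, 0.0, -0.0]]
```

```bash
python3 -m creep '{"jaw":[1,1,1,1,1,1,1,1,1,1],"translation":[[0,-0.0055,-0.038],[0,-0.0055,-0.038],[0,-0.0055,-0.038],[0,-0.0055,-0.038],[0,-0.0055,-0.038],[0,-0.0055,-0.038],[0,-0.0055,-0.038],[0,-0.0055,-0.038],[0,-0.0055,-0.038],[0,-0.0055,-0.038]],"roll":[0,0,0,0,0,0,0,0,0,0]}'
python3 -m creep '{"jaw":[1,1,1,1,1,1,1,1,1,1],"translation":[[0,-0.0055,-0.038],[0,-0.0055,-0.038],[0,-0.0055,-0.038],[0,-0.0055,-0.038],[0,-0.0055,-0.038],[0,-0.0055,-0.038],[0,-0.0055,-0.038],[0,-0.0055,-0.038],[0,-0.0055,-0.038],[0,-0.0055,-0.038]],"roll":[0,0,0,0,0,0,0,0,0,0]}'
python3 - <<'E'
from h import *
from plant import *
s=get_state(); print(s["joints"]);go(s,(.004,0),.29,0)
for n in("top","scene"):
    cv2.imwrite(f"pics/{n}1.png",capture(n)["image"][:,:,::-1])
E
```

```text
time_s: 2.2
tcp_pos: [0.3599, 0.3165, 0.2897]
eef_rot: [-38.8, 90.0, 72.3]
contact_force: [0.8, 0.6, 0.4]
gripper_width: 0.0001
time_s: 3.2
tcp_pos: [0.548, -0.0183, 0.2896]
eef_rot: [-62.2, 90.0, 48.9]
contact_force: [1.2, 1.0, 0.0]
gripper_width: 0.0006
[ 1.85645210e+01  6.51537483e+00 -9.62553749e+00 -4.17630688e-03
 -7.38522385e+01  2.52026914e+00]
target [ 0.5468 -0.0201  0.29  ] tool shift now [-0.0004  0.0017 -0.0013] roll 0.0005 len 0.002
shift if roll first [-0.0004  0.0017 -0.0013]
[[0.0, -0.933, -0.36], [0.0, -0.36, 0.933], [-1.0, -0.0, 0.0]]
```

View pics/scene1.png

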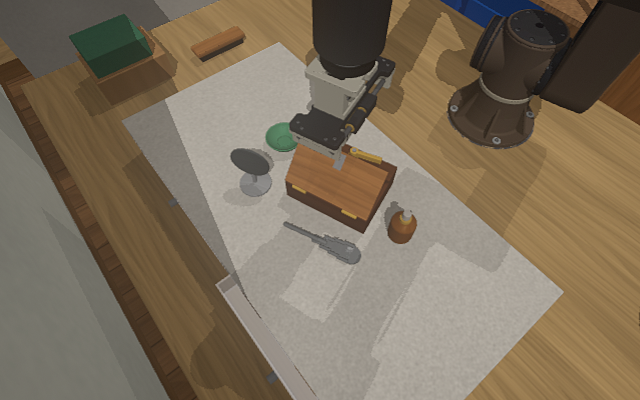

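View pics/top1.png

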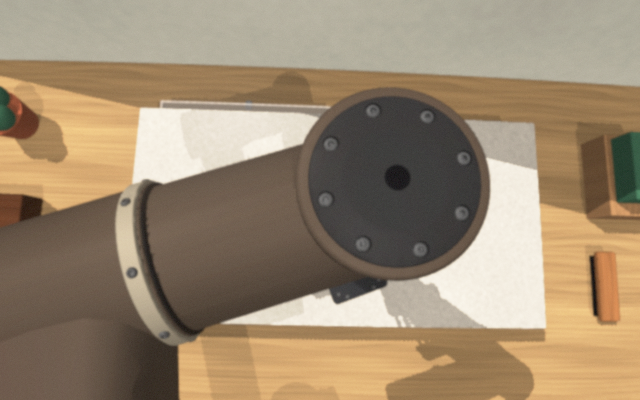

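Fingertips are over the middle of the lid's free edge, at scene px (340,165). Pressing down now.

```bash
python3 -m creep '{"jaw":[1,1,1,1,1,1,1,1,1,1],"translation":[[0.008,0,0],[0.008,0,0],[0.008,0,0],[0.008,0,0],[0.008,0,0],[0.008,0,0],[0.006,0,0],[0.006,0,0],[0.006,0,0],[0.006,0,0]],"roll":[0,0,0,0,0,0,0,0,0,0]}'
python3 -m creep '{"jaw":[1,1,1,1,1,1,1,1,1,1],"translation":[[0.005,0,0],[0.005,0,0],[0.005,0,0],[0.005,0,0],[0.004,0,0],[0.003,0,0],[0.003,0,0],[0.002,0,0],[0.001,0,0],[0,0,0]],"roll":[0,0,0,0,0,0,0,0,0,0]}'
python3 - <<'E'
from h import *
from plant import *
s=get_state(); print(s["contact_force"]);go(s,(.004,0),.18,0)
c=capture("scene")["image"][:,:,::-1][110:280,220:430]
cv2.imwrite("pics/scene2.png",cv2.resize(c,None,fx=3.5,fy=3.5,interpolation=cv2.INTER_CUBIC))
E
```

```text
time_s: 4.3
tcp_pos: [0.5451, -0.0176, 0.2169]
eef_rot: [91.7, 89.7, -157.3]
contact_force: [-7.6, -2.6, 3.8]
gripper_width: 0.0005
time_s: 5.3
tcp_pos: [0.5475, -0.0167, 0.1844]
eef_rot: [30.7, 90.0, 141.8]
contact_force: [0.3, 0.4, -0.2]
gripper_width: 0.0005
[ 0.29080338  0.37013006 -0.24791977]
target [ 0.5468 -0.0201  0.18  ] tool shift now [ 0.0044  0.0018 -0.0029] roll 0.0005 len 0.006
shift if roll first [ 0.0044  0.0018 -0.0029]
[[-0.0, -0.933, -0.36], [0.0, -0.36, 0.933], [-1.0, 0.0, 0.0]]
```

View pics/scene2.png

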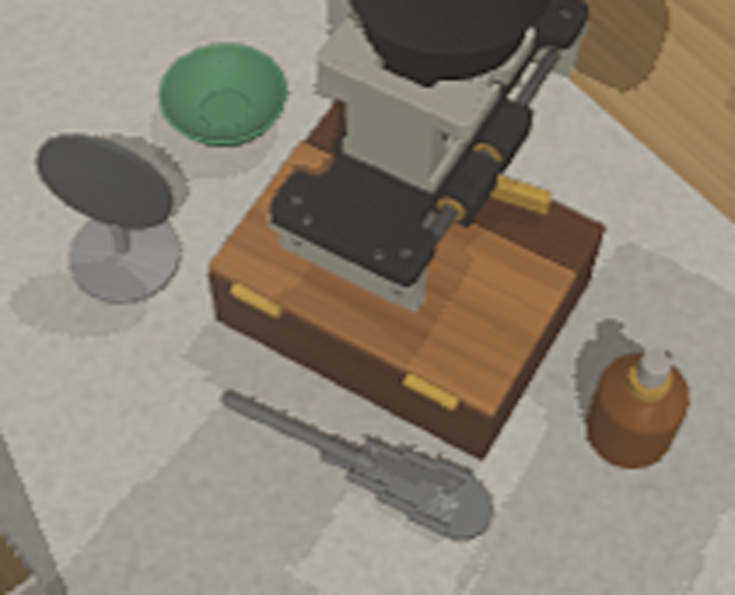

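```bash
cat >fit2.py <<'E'
from h import *
from plant import *
S={"FL":(606,228),"EL":(576,271),"HR":(211,270),"HL":(496,415),"BL":(483,460),"BR":(218,322)}
cs=capture("scene")
def mk(S):
  def res(v):
    m=model([*v,1.7]);k=list(S); return proj(cs,w(v,[m[i] for i in k]))-np.array([fromcrop(S[i],(220,110),3.5) for i in k])
  return res
S0={"FL":(618,201),"EL":(588,216),"HR":(232,243),"HL":(513,387),"BL":(502,432),"BR":(236,297)}
for D,a in((S0,.7),(S,.05)):
    r=mk(D); f=least_squares(lambda v:r(v).ravel(),[.54,-.02,.36,a]); print(f.x.round(4),r(f.x).round(1).tolist())
E
python3 fit2.py
```

```text
[ 0.5417 -0.0226  0.3643  0.7828] [[1.9, -1.3], [0.4, 0.2], [-2.0, 0.4], [-0.5, 0.5], [0.3, 0.1], [0.0, -0.5]]
[ 0.5619 -0.0148  0.3631  0.0364] [[0.8, -1.3], [0.9, 0.3], [-1.4, -0.6], [-0.3, 0.3], [0.6, 0.8], [-0.5, 0.0]]
```

```bash
sed -i 's/^B=.*/B=np.array([.5633,-.0137,.3665])/' h.py; python3 - <<'E'
from h import *
from plant import *
go(get_state(),(.008,0),.18,0)
E
```

```text
target [ 0.5708 -0.0108  0.18  ] tool shift now [ 0.0046 -0.0237 -0.0029] roll 0.0015 len 0.024
shift if roll first [ 0.0046 -0.0237 -0.0029]
[[0.0, -0.933, -0.36], [0.0, -0.36, 0.933], [-1.0, -0.0, -0.0]]
```

```bash
python3 -m creep '{"jaw":[1,1,1,1,1,1,1,1,1,1],"translation":[[-0.005,0,0],[-0.005,0,0],[0,-0.012,0],[0,-0.012,0],[0,0,0],[0.004,0,0],[0.003,0,0],[0.002,0,0],[0.002,0,0],[0,0,0]],"roll":[0,0,0,0,0,0,0,0,0,0]}'
python3 -m creep '{"jaw":[1,1,1,1,1,1,1,1,1,1],"translation":[[0.001,0,0],[0.001,0,0],[0.001,0,0],[0.0005,0,0],[0.0005,0,0],[0.0005,0,0],[0,0,0],[0,0,0],[0,0,0],[0,0,0]],"roll":[0,0,0,0,0,0,0,0,0,0]}'
```

```text
time_s: 6.4
tcp_pos: [0.5697, -0.0082, 0.1833]
eef_rot: [89.8, 90.0, -159.2]
contact_force: [0.9, 0.2, 0.4]
gripper_width: 0.0004
time_s: 7.4
tcp_pos: [0.5698, -0.0082, 0.1802]
eef_rot: [-128.3, 90.0, -17.2]
contact_force: [-4.7, 0.6, 9.4]
gripper_width: 0.0008
```

```bash
python3 -m creep '{"jaw":[1,1,1,1,1,1,1,1,1,1],"translation":[[-0.012,0,0],[-0.012,0,0],[-0.012,0,0],[0,0.0225,0.0085],[0,0.0225,0.0085],[0,0.0225,0.0085],[0,0.0225,0.0085],[0,0.0225,0.0085],[0,0,0],[0,0,0]],"roll":[0,0,0,0,0,0,0,0,0,0]}'
python3 - <<'E'
from h import *
from plant import *
go(get_state(),(-.105,.045),.187,0)
for n,o in(("scene",(220,110)),("top",(230,150))):
    c=capture(n)["image"][:,:,::-1][o[1]:o[1]+170,o[0]:o[0]+210]
    cv2.imwrite(f"pics/{n}3.png",cv2.resize(c,None,fx=3.5,fy=3.5,interpolation=cv2.INTER_CUBIC))
E
```

```text
time_s: 8.4
tcp_pos: [0.4501, -0.0087, 0.2163]
eef_rot: [-92.7, 89.9, 18.4]
contact_force: [0.6, -0.0, 0.8]
gripper_width: 0.0008
target [ 0.4491 -0.0093  0.187 ] tool shift now [ 0.0293  0.0012 -0.0003] roll 0.0021 len 0.029
shift if roll first [ 0.0293  0.0012 -0.0003]
[[0.002, -0.933, -0.36], [0.001, -0.36, 0.933], [-1.0, -0.002, -0.0]]
```

View pics/scene3.png

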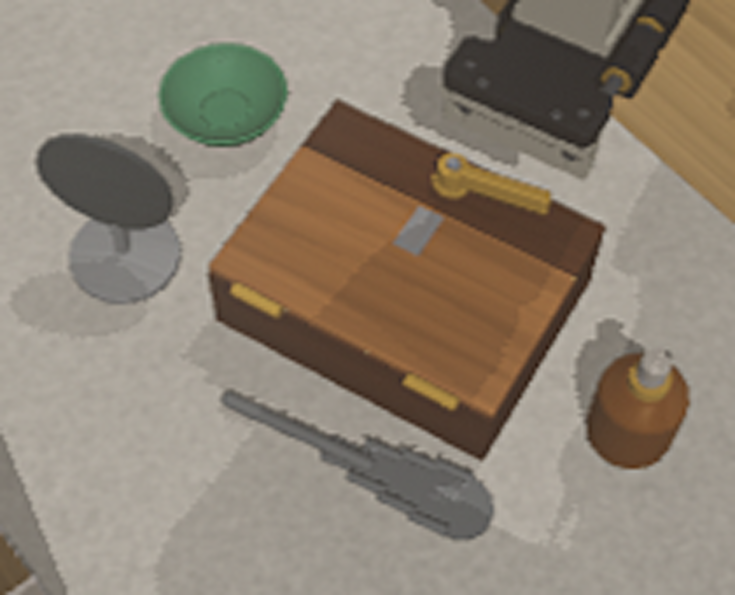

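View pics/top3.png

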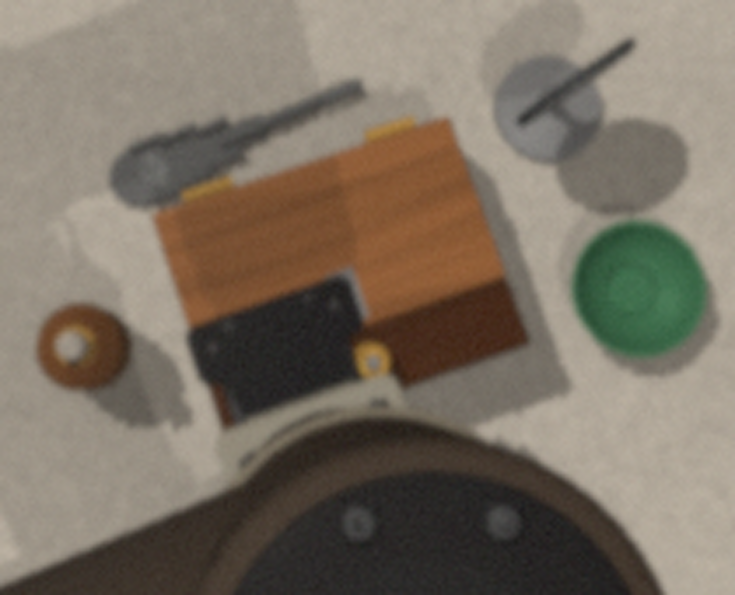

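```bash
cat >fit3.py <<'E'
from h import *
from plant import *
T={"FR":(528,342),"ER":(504,277),"HR":(450,120),"HL":(156,214),"P":(372,360)}
S={"FR":(337,100),"FL":(604,229),"ER":(303,149),"EL":(576,277),"HR":(211,270),"HL":(496,415),"P":(453,164),"T":(550,192),"BL":(483,460),"BR":(217,322)}
ct,cs=capture("top"),capture("scene")
def res(v):
    m=model(v);o=[]
    for c,D,of,s in((ct,T,(230,150),3.5),(cs,S,(220,110),3.5)):
        k=list(D); o.append(proj(c,w(v,[m[i] for i in k]))-np.array([fromcrop(D[i],of,s) for i in k]))
    return np.vstack(o)
f=least_squares(lambda v:res(v).ravel(),[.56,0,.36,.0,1.6],loss='soft_l1')
print(np.round(f.x,4)); print(np.round(res(f.x),1).tolist())
m=model(f.x)
for k in "PT": print(k,np.round(w(f.x,m[k]),4))
E
python3 fit3.py
```

```text
[ 0.5617 -0.0146  0.361  -0.0501  1.7653]
[[1.6, 0.1], [1.0, -0.2], [-0.3, -2.3], [-1.4, -0.4], [0.7, 0.5], [-0.1, -0.7], [1.5, -1.5], [-0.3, -0.1], [0.4, 0.9], [-1.2, -0.8], [-0.2, 0.2], [0.4, 0.3], [1.1, 0.3], [0.6, 0.8], [-0.1, -0.1]]
P [[ 0.5149 -0.0323  0.197 ]]
T [[0.4843 0.017  0.197 ]]
```

Lid is flush and shut, and the latch is still at about 1.76 rad. Next I lower the fingertip in front of the latch arm and push it.

```bash
python3 -m creep '{"jaw":[1,1,1,1,1,1,1,1,1,1],"translation":[[0.008,0,0],[0.008,0,0],[0.008,0,0],[0.005,0,0],[0,-0.004,0],[0,-0.004,0],[0,-0.004,0],[0,-0.004,0],[0,-0.004,0],[0,-0.004,0]],"roll":[0,0,0,0,0,0,0,0,0,0]}'
python3 -m creep '{"jaw":[1,1,1,1,1,1,1,1,1,1],"translation":[[0,-0.003,0],[0,-0.003,0],[0,-0.003,0],[0,-0.003,0],[0,-0.002,0],[0,-0.002,0],[0,-0.002,0],[0,-0.002,0],[0,-0.002,0],[0,0,0]],"roll":[0,0,0,0,0,0,0,0,0,0]}'
python3 - <<'E'
from h import *
from plant import *
B[:]=[.5617,-.0146,.363]
go(get_state(),(-.05,0),.187,0)
for n,o in(("scene",(220,110)),):
    c=capture(n)["image"][:,:,::-1][o[1]:o[1]+170,o[0]:o[0]+210]
    cv2.imwrite(f"pics/{n}4.png",cv2.resize(c,None,fx=3.5,fy=3.5,interpolation=cv2.INTER_CUBIC))
E
```

```text
time_s: 9.6
tcp_pos: [0.4724, -0.0001, 0.1862]
eef_rot: [-87.2, 90.0, 23.9]
contact_force: [-0.8, -0.3, 0.9]
gripper_width: 0.0005
time_s: 10.6
tcp_pos: [0.4929, 0.0077, 0.1861]
eef_rot: [-114.9, 90.0, -3.8]
contact_force: [-0.2, -0.3, 0.4]
gripper_width: 0.0007
target [ 0.515  -0.0324  0.187 ] tool shift now [-0.0009 -0.0062 -0.0454] roll 0.005 len 0.046
shift if roll first [-0.0009 -0.0064 -0.0453]
[[0.0, -0.933, -0.36], [-0.0, -0.36, 0.933], [-1.0, -0.0, -0.0]]
```

View pics/scene4.png

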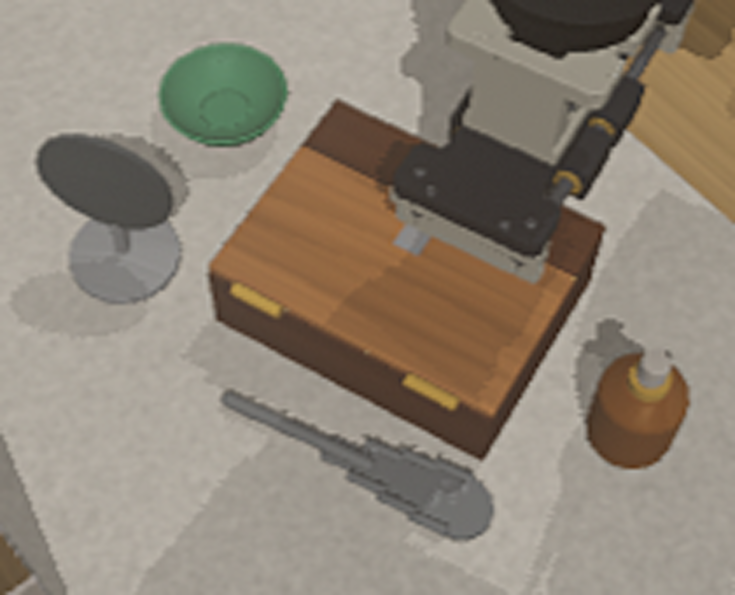

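```bash
python3 -m creep '{"jaw":[1,1,1,1,1,1,1,1,1,1],"translation":[[0,-0.004,-0.0022],[0,-0.004,-0.0022],[0,-0.004,-0.0022],[0,-0.004,-0.0022],[0,-0.004,-0.0022],[0,-0.003,-0.0026],[0,-0.003,-0.0026],[0,-0.003,-0.0026],[0,-0.003,-0.0026],[0,-0.003,-0.0026]],"roll":[0,0,0,0,0,0,0,0,0,0]}'
python3 - <<'E'
from h import *
from plant import *
B[:]=[.5617,-.0146,.363]
go(get_state(),(-.05,0),.187,0)
for n,o in(("scene",(220,110)),("top",(230,150))):
    c=capture(n)["image"][:,:,::-1][o[1]:o[1]+170,o[0]:o[0]+210]
    cv2.imwrite(f"pics/{n}5.png",cv2.resize(c,None,fx=3.5,fy=3.5,interpolation=cv2.INTER_CUBIC))
E
```

```text
time_s: 11.65
tcp_pos: [0.5342, -0.0022, 0.1861]
eef_rot: [-85.6, 90.0, 25.5]
contact_force: [-0.9, 0.2, -0.2]
gripper_width: 0.0004
target [ 0.515  -0.0324  0.187 ] tool shift now [-0.0009  0.0288 -0.0212] roll 0.005 len 0.036
shift if roll first [-0.0009  0.0287 -0.0213]
[[0.0, -0.933, -0.36], [0.0, -0.36, 0.933], [-1.0, -0.0, 0.0]]
```

View pics/scene5.png

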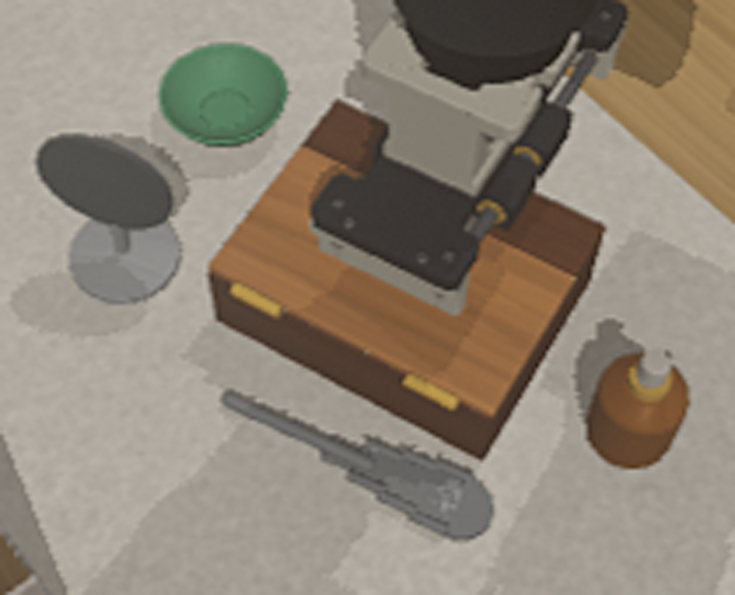

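```bash
python3 -m creep '{"jaw":[1,1,1,1,1,1,1,1,1,1],"translation":[[0,-0.002,-0.0015],[0,-0.002,-0.0015],[0,-0.002,-0.0015],[0,-0.002,-0.0015],[0,0,0],[0,0,0.005],[0,0,0.005],[-0.015,0,0],[-0.015,0,0],[-0.015,0,0]],"roll":[0,0,0,0,0,0,0,0,0,0]}'
python3 -m creep '{"jaw":[1,1,1,1,1,1,1,1,1,1],"translation":[[0,0.02,0.01],[0,0.02,0.01],[0,0.02,0.01],[0,0.02,0.01],[0,0.02,0.01],[0,0.02,0.01],[0,0.02,0.01],[0,0,0],[0,0,0],[0,0,0]],"roll":[0,0,0,0,0,0,0,0,0,0]}'
python3 - <<'E'
from h import *
from plant import *
print(get_state()["tcp_pos"])
for n,o in(("scene",(220,110)),("top",(230,150))):
    c=capture(n)["image"][:,:,::-1][o[1]:o[1]+170,o[0]:o[0]+210]
    cv2.imwrite(f"pics/{n}6.png",cv2.resize(c,None,fx=3.5,fy=3.5,interpolation=cv2.INTER_CUBIC))
E
```

```text
time_s: 12.75
tcp_pos: [0.5396, 0.0049, 0.2316]
eef_rot: [145.6, 90.0, -103.3]
contact_force: [0.6, 0.5, 0.1]
gripper_width: 0.0007
time_s: 13.75
tcp_pos: [0.3845, 0.0197, 0.2313]
eef_rot: [-93.4, 90.0, 17.7]
contact_force: [-0.4, -0.1, -0.3]
gripper_width: 0.0006
[0.38450957 0.01970575 0.23129101]
```

View pics/scene6.png

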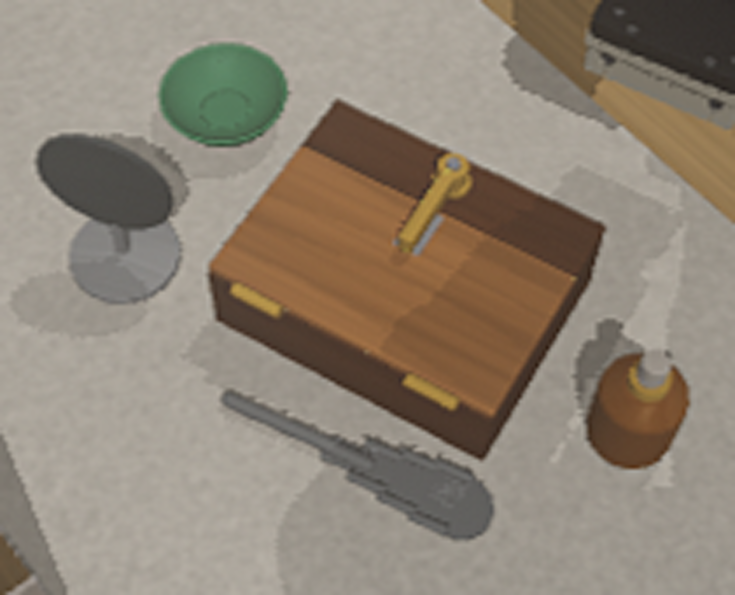

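View pics/top6.png

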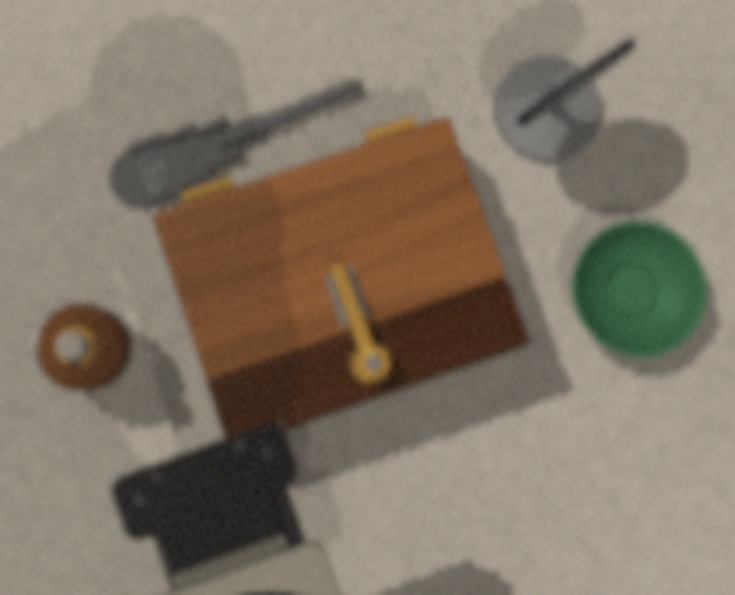

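```bash
sed -e 's/"P":(372,360)/"P":(371,362),"T":(340,265),"FL":(226,440),"EL":(211,379)/' -e 's/"T":(550,192)/"T":(404,247)/' -e 's/.0,1.6\]/.0,0.]/' fit3.py >fit6.py; python3 fit6.py
```

```text
[ 0.5619 -0.0143  0.3566 -0.0482  0.0062]
[[1.4, 0.3], [0.9, -0.1], [-0.2, -2.3], [-1.4, -0.7], [0.7, -0.2], [-0.6, -1.1], [1.0, 2.7], [-1.1, 0.4], [0.1, -0.6], [1.6, -1.1], [-0.1, -0.2], [0.4, 1.2], [-1.2, -0.9], [-0.4, 0.5], [0.6, 0.5], [0.2, -2.1], [0.4, 1.1], [-0.1, -0.1]]
P [[ 0.515  -0.0318  0.197 ]]
T [[ 0.5692 -0.0112  0.197 ]]
```

```bash
python3 -c "
from plant import *
print(get_state()['contact_force']); print(close_job())"
```

```text
[-0.9143141  -0.04490342 -0.42421658]
the job is handed in; nothing more can be done
None
```

The box is shut and latched, and I handed the job in at about 14 s. I pressed the lid down with the closed fingertips, then swung the latch arm round from about 1.76 rad until it pointed straight across the lid.

What the last checks showed:
- **Latch:** the fit to both cameras puts it at about 0.006 rad, against the ±0.2 rad allowed.
- **Lid:** it looks flush with the rail, and the fingertip stopped at z = 0.1802 m (lid top is 0.18 m) with about 9 N on it. The camera fit disagrees, giving about −0.05 rad, which the lid cannot reach. I take that as a bias in the fit.
- **Box position:** my first press, made with the lid still well open, shoved the box about 20 mm away from the robot, against the 40 mm limit. It did not move measurably after that and stands level as far as the pictures show.
- **Other things:** the atomiser, dish, mirror and shoe horn look unmoved in the pictures. I did not measure their positions again.
- **Robot:** it was clear of everything at hand-in, and the force reading was only noise, under 1 N.

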